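# Press the glued leather disc home in a lidded pot

### The job

A leather disc has just been glued into the bottom of the wooden pot that stands in the bench lever press. Lift the pot's loose lid off by its brass knob and lay it knob up on the cork mat without dropping it; then flip the red safety catch fully down, and only after that pull the press arm down by its yellow cross handle as far as it goes, so that the sprung foot bears on the disc. Finish still holding the handle down: the glue needs the pressure, and the arm springs up if it is let go; leave the pot in its nest and everything else on the bench undisturbed.

Things in the scene. Friction and masses are not known exactly. Their poses are not given: they have to be found in the camera images.
- press: Fixed green bench lever press, base 260 x 160 x 20 mm (90 mm ahead of the origin to 170 mm behind it). Origin on the bench under the centre of the round nest that holds the pot; x points to the hinge at the back, away from the handle side; y to the left seen from the robot; z up. Front, left, right below are in this frame.
- press_hinge (a point): Centre of the arm's hinge: 115 mm behind the press origin, 110 mm above the bench. The hinge axis is the press's y axis.
- lever (a joint): Press arm angle: 0 = parked upright, grows as the handle comes forward (press -x) and down, hard stop at 1.31. A return spring raises it whenever let go. The foot meets the disc at about 1.22 and then compresses its own spring: at the stop the foot bears with about 20 N and the handle needs about 15 N. With the catch on, the arm is blocked after about 0.04.
- lever_grip (a point): Grip point on the arm's round yellow cross handle (22 mm thick, 130 mm long, parallel to press y, 210 mm from the hinge), 40 mm right (-y) of the arm's middle, where the 16 mm wide arm bar joins. Parked: straight above the hinge, 320 mm above the bench; at the stop: 203 mm in front of the hinge, 164 mm above the bench.
- catch (a joint): Red safety catch angle about its cross shaft (parallel to press y, 45 mm in front of the arm's hinge, 165 mm above the bench): 0 = on, hook before the arm's pin; grows as its thumb pad goes down; clear of the pin from 0.4; stop at 0.9. Needs about 1 N at the pad and stays where left.
- catch_tab (a point): Top of the catch's red thumb pad (26 mm, by 36 mm along press y), outside the left edge of the press base, 105 mm left (+y) of the press's middle. On: 43 mm in front of the catch's shaft, 191 mm above the bench; at 0.9: 47 mm in front of the shaft, 147 mm above the bench; between, it bulges to 50 mm in front.
- foot_face (a point): Centre of the lower face of the press foot, a round wooden pad 50 mm in diameter with a rubber face, hung from the arm on a swivel so that it stays level; parked it hangs about 42 mm in front of the arm, lower face about 144 mm above the bench.
- pot: Dark turned wooden pot, 86 mm outside diameter, 55 mm high, wall 6 mm, in the press's nest (a 6 mm high steel ring with 3 mm play). The tan leather disc, 4 mm thick, lies on its 8 mm floor. Origin under its centre, on the press base 20 mm above the bench; z up.
- lid: Loose dark wooden lid on the pot: disc 90 mm in diameter, 8 mm thick, over a 68 mm spigot 6 mm deep that drops into the pot's 74 mm mouth; brass knob on top. Origin at the centre of the spigot's underside (49 mm above the pot's origin when closed), z up through the knob. Overall height 43 mm. Mass about 0.1 kg.
- lid_knob (a point): Middle of the lid's brass knob: 28 mm diameter, 18 mm high, on an 11 mm high neck of 18 mm diameter; 34 mm above the lid's origin, 20 mm above the top of the lid's disc.
- mat: Fixed cork mat, 150 x 150 x 4 mm, flat on the bench to the left or right of the press. Origin under its centre.
Not all that is in view belongs to the job. What is shaped like the lid but blue, pink or purple is not meant.

How it is judged:
By the outcome, as a careful person would: the job done as asked, in the order asked, and still so for the second after the job is handed in, while the arm keeps its last pose, push and grip.
It also fails if it takes over 64 s, if anything falls off the work surface, if the arm or the gripper's body presses on something with over 40 N, if the wrist force passes 120 N, or if a joint passes its speed limit or range.

### The arm

A 7-joint arm with a two-finger parallel gripper is mounted at the origin on the work surface. World frame = base frame: x ahead of the robot, y to its left, z up, the work surface at z = 0. Lengths are in m, angles in rad, forces in N, time in s.
With the tool pointing down it reaches from about 0.4 to 0.85 m from the base axis. Payload 10.4 kg.
Tool frame: the origin (TCP) lies on the centre line of the jaws, within the pads' length; the fingertips stand 11 mm ahead of it and the grasp point (between the pads) lies 8 mm behind it (tip_reach is the distance from the TCP to the fingertips, in m); z points along the fingers, y is the line along which they close (so a half turn about z gives the same grasp; the last joint's range is limited). The gripper opens to 85 mm and grips with 20 to 120 N. Pads are 22 mm wide; open, the fingers measure 114 mm over their backs; the gripper's body (76 mm by 85 mm) begins 54 mm behind the grasp point. The pads swing forward as they close: fully open they stand 13 mm farther back than shut.
Start: joints at [1.29, 0.332, -0.065, 1.46, 0.022, 1.35, -0.088], TCP at [0.159, -0.604, 0.242] pointing down, gripper open.
Joint ranges: [-2.6, 2.6], [-0.5, 2.12], [-1.47, 1.34], [0.16, 2.42], [-1.27, 4.41], [0.06, 2.06], [-2.6, 2.6]. Speed limits (rad/s): [2.22, 2.22, 2.79, 2.79, 3.14, 3.14, 3.14].

### API

Orientations are given as a unit quaternion [x, y, z, w].
In Python, from workcell import get_obs, camera, hand_in, tip_reach gives the robot as it stands. The module is installed in compiled form; this text tells all that it offers.
- The arm moves only by the tool move_arm, never from a script. Its argument "plan" is a list of rows, each an object with "delta_pos": the shift along the tool's x, y, z in a scale on which 1.0 is 1 m, a list of three; "turn": the turn, a rotation vector about the tool's x, y, z in parts of the range, where 1.0 means 2 rad, a list of three; "fingers": the closure, from 0 (fully open) to 1 (shut). A call has 1 to 12 rows; each row is the pose to reach, as a shift and turn from the pose commanded when the call began, along the tool's axes at that moment; what a row does not reach only later rows make up. A row lasts 1/8 s, in which the tool goes at most 62.5 mm and 10.7 degrees, less where a joint would pass 70% of its speed; a pose out of reach is approached as far as the arm can. No shift or turn number may pass 1 either way. A call with a gripper value outside its range is refused whole. The fingers move at their own pace and stop on an object; "force" is the grip in N (left out, the last holds). Time passes only in rows, so rows that repeat a pose let the fingers close. It gives the time, the measured TCP pose, the force, the opening and the grip force at its end, in the units of the state.
- get_obs(): the state, without advancing time (a new reading comes with each control period).
- camera(name): name is "side" or "top"; returns a dict with "color" (384x512x3 uint8, red, green, blue), "range_z" (384x512 float32, m along the optical axis (not along the pixel's ray), 0 where there is no reading), "fx", "fy", "cx", "cy" (pixels), "R" (3x3) and "t" (3): a world point X has camera coordinates R X + t. Camera axes: x right, y down, z forward; pixel columns grow to the right and rows downward; lengths in m; the calibration is good to about 2 mm. A picture is of the moment at which its call begins.
- hand_in(): hands the job in; it is judged then, once.
The state is a dict: "clock": time; "joint_pos": joint angles; "joint_velocities": joint speeds; "tau": joint torques, N m; "position": TCP position; "ee_rot": TCP orientation; "ft_force": force on the tool from outside, world axes, zero at the start; "torque": the same for the moment, N m; "grip_width": opening from 0.0 (shut) to 1.0 (fully open); "grasp_force": force on a finger pad.
Only numpy, scipy, OpenCV 4.12 (cv2) and the standard library are available. Lean on these libraries where they do the work, as an engineer would, in place of code of your own. Each camera call takes 0.05 s, during which the arm holds its last target. There are 200 camera calls.

## Working session

There is one attempt and no reset: what is moved stays moved. The work goes in short steps, Python scripts to look and compute and a tool call to move; the robot and the scene stay as the last step left them, time stands still between calls to the robot, and variables do not carry over. Pictures are saved under pics/ and viewed, at most 10 in all, crops included, and the job is handed in when it is done.

Besides the shell and the picture viewer there is one more tool, called after "Call:" by a JSON object that holds its "api" and its "payload", one argument or row to a line. move_arm: Moves the arm, as the interface text tells. Its arguments: {"type":"object","properties":{"plan":{"type":"array","items":{"type":"object","properties":{"delta_pos":{"type":"array","items":{"type":"number"}},"turn":{"type":"array","items":{"type":"number"}},"fingers":{"type":"number"}}}},"force":{"type":"number"}},"required":["plan"]}

```bash
mkdir -p pics; cat > h.py <<'E'
import numpy as np, cv2
from workcell import get_obs, camera, hand_in, tip_reach
from scipy.spatial.transform import Rotation as Ro
def snap(name,tag):
    c=camera(name); np.savez(f'{tag}.npz',**c)
    cv2.imwrite(f'pics/{tag}.png',c['color'][:,:,::-1]); return c
def world(c):
    z=c['range_z']; v,u=np.mgrid[:z.shape[0],:z.shape[1]]
    P=np.stack([(u-c['cx'])/c['fx']*z,(v-c['cy'])/c['fy']*z,z],-1)
    return (P-c['t'])@c['R']
def pix(c,X):
    p=c['R']@np.asarray(X)+c['t']; return [c['fx']*p[0]/p[2]+c['cx'],c['fy']*p[1]/p[2]+c['cy']]
def rel(X,o=None):
    """shift in tool axes from present pose to world X"""
    o=o or get_obs(); return Ro.from_quat(o['ee_rot']).inv().apply(np.asarray(X)-o['position'])
E
python3 - <<'E'
from h import *
for n in('top','side'): c=snap(n,n+'0')
o=get_obs(); print(o, tip_reach)
print(Ro.from_quat(o['ee_rot']).as_matrix().round(3))
E
```

```text
{'clock': 0.1, 'joint_pos': array([ 1.29040068,  0.33278634, -0.06469116,  1.46084899,  0.02160759,
        1.34989457, -0.08852564]), 'joint_velocities': array([-0.0022503 , -0.00149761, -0.00180646, -0.00264632, -0.00149691,
       -0.00093424,  0.00037399]), 'tau': array([ 1.41186982e-03, -6.26743627e+01,  4.92943777e-02, -3.92427421e+01,
        1.64303306e-02,  6.98411037e-03,  5.77938295e-05]), 'position': array([ 0.15925345, -0.60404326,  0.24161339]), 'ee_rot': array([ 9.91704834e-01,  1.28534573e-01, -1.12626657e-04, -6.10520259e-04]), 'ft_force': array([ 0.05386228,  0.6027999 , -0.11650841]), 'torque': array([ 0.01777665, -0.03761792, -0.00727653]), 'grasp_force': 0.0, 'grip_width': 1.0022157405357621} 0.011
[[ 0.967  0.255 -0.   ]
 [ 0.255 -0.967  0.001]
 [-0.    -0.001 -1.   ]]
```

View pics/top0.png

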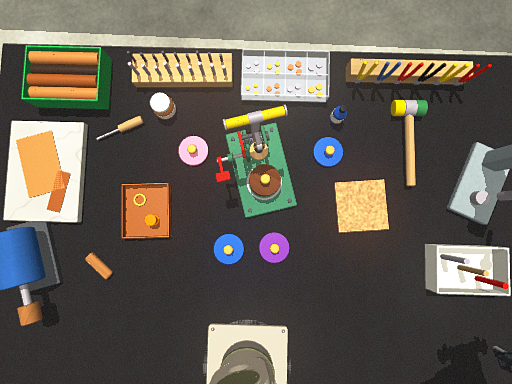

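View pics/side0.png

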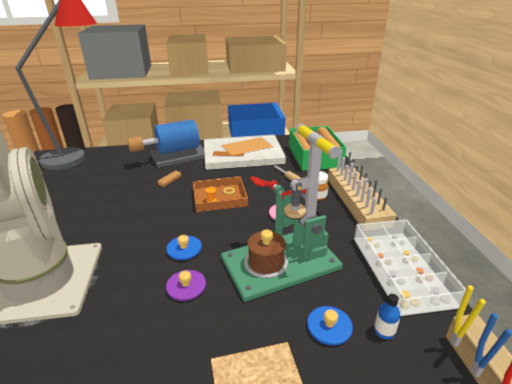

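Top view: brown lid with knob at (265,180) on the pot; lookalikes are blue (228,249), purple (274,247), pink (193,150) and blue (328,151). Only the brown one, in the press, fits. Catch pad is at (223,170), yellow handle at (255,117), mat at (361,206), to the right. Next: an enlarged crop and measurements.

```bash
python3 - <<'E'
from h import *
c=dict(np.load('top0.npz')); W=world(c); im=c['color']
cv2.imwrite('pics/crop1.png',cv2.resize(im[95:225,195:325,::-1],(600,600),interpolation=cv2.INTER_CUBIC))
h=cv2.cvtColor(im,cv2.COLOR_RGB2HSV); H,S,V=h[...,0],h[...,1],h[...,2]
v,u=np.mgrid[:384,:512]
def box(a,b,d,e): return (u>=a)&(u<b)&(v>=d)&(v<e)&(c['range_z']>0)
def rep(n,m): 
    p=W[m]; print(n,m.sum(),p.mean(0).round(4),p.min(0).round(4),p.max(0).round(4))
z=W[...,2]
B=box(240,290,155,205)
rep('knob',B&(z>.101)&(z<.12)&box(255,275,170,190))
lid=B&(z>.068)&(z<.09); rep('lid',lid)
m=box(215,300,100,135)&(H>22)&(H<34)&(S>150)&(V>120); rep('handle',m)
p=W[m&(z>.31)]; q=p[:,:2]-p[:,:2].mean(0); d=np.linalg.svd(q,full_matrices=False)[2][0]; print(p.mean(0),d,np.ptp(q@d), np.percentile(z[m],[5,50,95]))
rep('pad',box(212,231,160,185)&((H<8)|(H>172))&(S>150)&(V>80)&(z>.17))
mm=box(325,400,170,240)&(S>60)&(H<30); rep('mat',mm)
print(cv2.minAreaRect(W[mm][:,:2].astype(np.float32)))
g=box(220,305,110,220)&(H>60)&(H<90)&(S>80)&(z>.01)&(z<.03); rep('base',g); r=cv2.minAreaRect(W[g][:,:2].astype(np.float32));print(r)
for x,y in((265,180),(223,170),(255,117),(361,206)): print(x,y,W[y,x].round(4))
E
```

```text
knob 80 [ 0.533  -0.0342  0.1108] [ 0.5206 -0.0457  0.1032] [ 0.5458 -0.0209  0.1149]
lid 719 [ 0.5332 -0.0342  0.083 ] [ 0.4896 -0.0776  0.0774] [0.5772 0.0096 0.0876]
handle 430 [ 0.6417 -0.003   0.3274] [ 6.178e-01 -6.580e-02 -5.000e-04] [0.7258 0.09   0.3333]
[ 0.64152609 -0.00322027  0.32811868] [ 0.26169197 -0.96515144] 0.12823692383360513 [0.32235479 0.32867645 0.33165884]
pad 167 [0.5347 0.0758 0.1873] [0.515  0.0551 0.1708] [0.5708 0.0914 0.197 ]
mat 3417 [ 0.4637 -0.3311  0.0028] [ 0.3683 -0.4448 -0.0064] [ 0.5784 -0.2199  0.0104]
((0.47463178634643555, -0.3314509391784668), (0.20785197615623474, 0.22567693889141083), 1.6206529140472412)
base 2473 [ 0.554  -0.0294  0.0199] [ 0.4269 -0.131   0.0119] [0.7118 0.0839 0.0262]
((0.5704271793365479, -0.023052334785461426), (0.25752130150794983, 0.15853901207447052), 15.323670387268066)
265 180 [ 0.5289 -0.0346  0.1109]
223 170 [0.544  0.074  0.1836]
255 117 [ 0.6405 -0.0038  0.3316]
361 206 [ 0.4693 -0.3276  0.0034]
```

View pics/crop1.png

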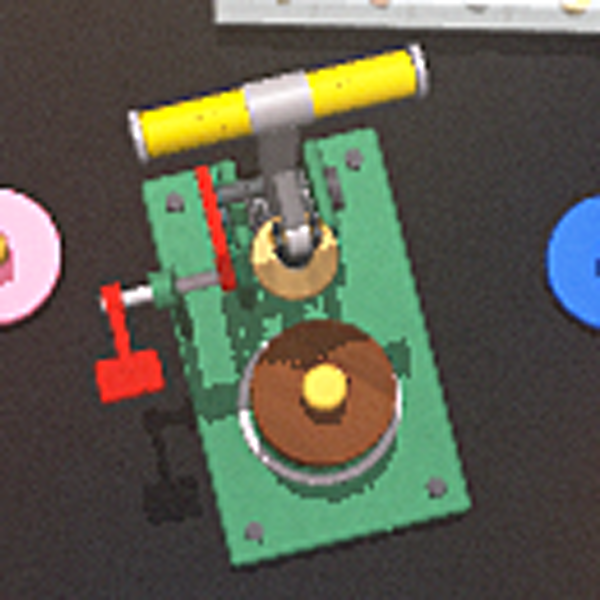

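```bash
cat >> h.py <<'E'
O=np.array([.5322,-.0338,0]); Rp=Ro.from_euler('z',.265)
def P(x,y,z): return O+Rp.apply([x,y,z])   # press frame -> world
E
python3 - <<'E'
from h import *
o=get_obs(); print(rel(P(-.003,0,.2)),rel(P(-.003,0,.099)))
print((Ro.from_quat(o['ee_rot']).inv()*Rp*Ro.from_euler('x',np.pi)).as_rotvec())
c=dict(np.load('top0.npz')); W=world(c)
h=cv2.cvtColor(c['color'],cv2.COLOR_RGB2HSV)
m=((h[...,1]>60)&(h[...,0]<30)&(np.abs(W[...,2]-.004)<.012)).astype(np.uint8); m[:170]=0;m[240:]=0;m[:,:325]=0;m[:,395:]=0
m=cv2.morphologyEx(m,cv2.MORPH_OPEN,np.ones((5,5)))>0
print(cv2.minAreaRect(W[m][:,:2].astype(np.float32)),W[m].mean(0),[np.round(pix(c,X)) for X in (P(.115,0,.11),P(.027,.105,.191))])
h=np.array(W[95:225,195:325]);print('max z near',[(round(a,2),round(b,2)) for a,b in [(W[100:350,400:500,2].max(),W[220:300,400:512,2].max())]])
E
```

```text
[ 0.5030024  -0.45624974  0.04214569] [ 0.50300911 -0.45612451  0.14314562]
[-1.24009932e-03  6.19641561e-05 -7.21764323e-03]
((0.4709601402282715, -0.3284701704978943), (0.15333318710327148, 0.1558758169412613), 5.554231643676758) [ 0.471447   -0.32756827  0.00372127] [array([255., 138.]), array([222., 175.])]
max z near [(np.float64(1.07), np.float64(1.07))]
```

Call:
{"api": "move_arm", "payload": {
  "plan": [
    {"delta_pos": [0.04,-0.036,-0.02],"fingers": 0},
    {"delta_pos": [0.08,-0.073,-0.04],"fingers": 0},
    {"delta_pos": [0.12,-0.109,-0.04],"fingers": 0},
    {"delta_pos": [0.16,-0.145,-0.04],"fingers": 0},
    {"delta_pos": [0.2,-0.181,-0.04],"fingers": 0},
    {"delta_pos": [0.24,-0.218,-0.04],"fingers": 0},
    {"delta_pos": [0.28,-0.254,-0.04],"fingers": 0},
    {"delta_pos": [0.32,-0.29,-0.03],"fingers": 0},
    {"delta_pos": [0.36,-0.327,-0.01],"fingers": 0},
    {"delta_pos": [0.4,-0.363,0],"fingers": 0},
    {"delta_pos": [0.43,-0.39,0.01],"fingers": 0},
    {"delta_pos": [0.45,-0.409,0.02],"fingers": 0}
  ]
}}

```text
validation failed for argument at $.pl...
```

```bash
python3 - <<'E'
from h import *
o=get_obs(); print(o['clock'],o['joint_pos'].round(2),o['position'],rel(P(-.003,0,.2)),rel(P(-.003,0,.099)))
E
```

```text
0.1 [ 1.29  0.33 -0.06  1.46  0.02  1.35 -0.09] [ 0.15925345 -0.60404326  0.24161339] [ 0.5030024  -0.45624974  0.04214569] [ 0.50300911 -0.45612451  0.14314562]
```

The call was refused, probably because `turn` was missing; I'll include it.

Call:
{"api": "move_arm", "payload": {
  "force": 40,
  "plan": [
    {"delta_pos": [0.04,-0.036,-0.02],"turn": [0,0,0],"fingers": 0.0},
    {"delta_pos": [0.08,-0.073,-0.04],"turn": [0,0,0],"fingers": 0.0},
    {"delta_pos": [0.12,-0.109,-0.04],"turn": [0,0,0],"fingers": 0.0},
    {"delta_pos": [0.16,-0.145,-0.04],"turn": [0,0,0],"fingers": 0.0},
    {"delta_pos": [0.2,-0.181,-0.04],"turn": [0,0,0],"fingers": 0.0},
    {"delta_pos": [0.24,-0.218,-0.04],"turn": [0,0,0],"fingers": 0.0},
    {"delta_pos": [0.28,-0.254,-0.04],"turn": [0,0,0],"fingers": 0.0},
    {"delta_pos": [0.32,-0.29,-0.03],"turn": [0,0,0],"fingers": 0.0},
    {"delta_pos": [0.36,-0.327,-0.01],"turn": [0,0,0],"fingers": 0.0},
    {"delta_pos": [0.4,-0.363,0],"turn": [0,0,0],"fingers": 0.0},
    {"delta_pos": [0.43,-0.39,0.01],"turn": [0,0,0],"fingers": 0.0},
    {"delta_pos": [0.45,-0.409,0.02],"turn": [0,0,0],"fingers": 0.0}
  ]
}}

```text
clock: 1.6
position: [0.4908, -0.0921, 0.2218]
ee_rot: [0.992, 0.129, -0.0, -0.0]
ft_force: [1.0, 0.6, -0.5]
grip_width: 0.999
grasp_force: 0.0
```

```bash
python3 - <<'E'
from h import *
o=get_obs(); print(o['clock'],o['joint_pos'].round(2),o['position'],rel(P(-.003,0,.2)),rel(P(-.003,0,.099)))
E
```

```text
1.6 [ 0.67  0.11 -0.61  1.79  0.07  1.26 -1.27] [ 0.49082026 -0.09211877  0.22178676] [ 0.0519683  -0.04571375  0.02180174] [ 0.05197582 -0.04567211  0.12280173]
```

Call:
{"api": "move_arm", "payload": {
  "plan": [
    {"delta_pos": [0.025,-0.023,0.01],"turn": [0,0,0],"fingers": 0.0},
    {"delta_pos": [0.045,-0.04,0.02],"turn": [0,0,0],"fingers": 0.0},
    {"delta_pos": [0.052,-0.046,0.03],"turn": [0,0,0],"fingers": 0.0},
    {"delta_pos": [0.052,-0.046,0.05],"turn": [0,0,0],"fingers": 0.0},
    {"delta_pos": [0.052,-0.046,0.07],"turn": [0,0,0],"fingers": 0.0},
    {"delta_pos": [0.052,-0.046,0.085],"turn": [0,0,0],"fingers": 0.0},
    {"delta_pos": [0.052,-0.046,0.085],"turn": [0,0,0],"fingers": 0.0}
  ]
}}

```text
clock: 2.48
position: [0.5279, -0.0369, 0.1363]
ee_rot: [0.992, 0.128, -0.001, -0.0]
ft_force: [-0.2, 0.9, 0.0]
grip_width: 1.002
grasp_force: 0.0
```

```bash
python3 - <<'E'
from h import *
o=get_obs(); print(o['clock'],o['joint_pos'].round(2),o['ft_force'],rel(P(-.003,0,.099)))
c=snap('side','side1'); print(pix(c,P(0,0,.103)))
cv2.imwrite('pics/s1.png',cv2.resize(c['color'][130:310,180:380,::-1],(660,594),interpolation=cv2.INTER_CUBIC))
E
```

```text
2.475 [ 0.55  0.28 -0.64  1.81  0.18  1.11 -1.47] [-0.1642548   0.92795162  0.04603366] [ 0.00200059 -0.00189105  0.03728058]
[np.float64(264.2402806974943), np.float64(234.6301778614592)]
```

View pics/s1.png

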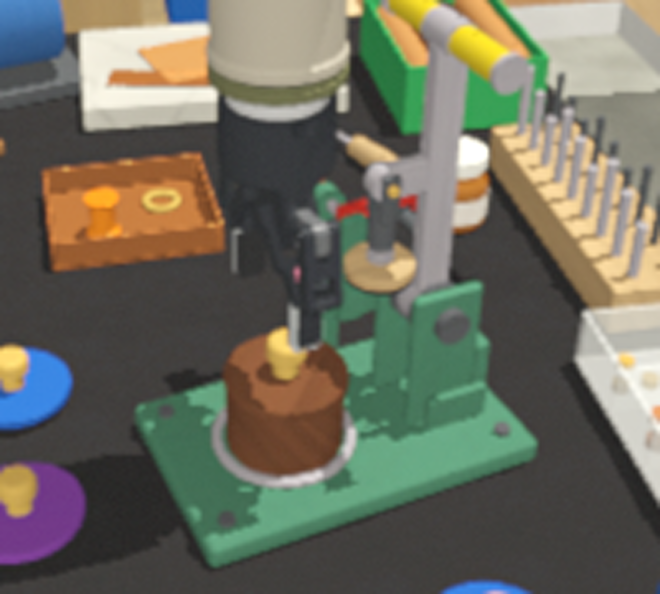

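The crop shows the fingers astride the knob at about (285,350), with the foot at (380,265) clear behind. Lowering and closing.

Call:
{"api": "move_arm", "payload": {
  "force": 40,
  "plan": [
    {"delta_pos": [0.001,-0.002,0.015],"turn": [0,0,0],"fingers": 0.0},
    {"delta_pos": [0.001,-0.002,0.028],"turn": [0,0,0],"fingers": 0.0},
    {"delta_pos": [0.001,-0.002,0.036],"turn": [0,0,0],"fingers": 0.0},
    {"delta_pos": [0.001,-0.002,0.036],"turn": [0,0,0],"fingers": 0.3},
    {"delta_pos": [0.001,-0.002,0.036],"turn": [0,0,0],"fingers": 0.6},
    {"delta_pos": [0.001,-0.002,0.036],"turn": [0,0,0],"fingers": 1.0},
    {"delta_pos": [0.001,-0.002,0.036],"turn": [0,0,0],"fingers": 1.0},
    {"delta_pos": [0.001,-0.002,0.036],"turn": [0,0,0],"fingers": 1.0},
    {"delta_pos": [0.001,-0.002,0.036],"turn": [0,0,0],"fingers": 1.0}
  ]
}}

```text
clock: 3.65
position: [0.5297, -0.0346, 0.1019]
ee_rot: [0.992, 0.128, 0.001, 0.0]
ft_force: [-0.5, -2.9, 5.6]
grip_width: 0.3
grasp_force: 39.3
```

Call:
{"api": "move_arm", "payload": {
  "plan": [
    {"delta_pos": [0,0,-0.005],"turn": [0,0,0],"fingers": 1.0},
    {"delta_pos": [0,0,-0.012],"turn": [0,0,0],"fingers": 1.0},
    {"delta_pos": [0,0,-0.02],"turn": [0,0,0],"fingers": 1.0},
    {"delta_pos": [-0.005,0,-0.024],"turn": [0,0,0],"fingers": 1.0},
    {"delta_pos": [-0.02,0,-0.026],"turn": [0,0,0],"fingers": 1.0},
    {"delta_pos": [-0.04,0,-0.03],"turn": [0,0,0],"fingers": 1.0},
    {"delta_pos": [-0.06,0.005,-0.04],"turn": [0,0,0],"fingers": 1.0},
    {"delta_pos": [-0.075,0.02,-0.05],"turn": [0,0,0],"fingers": 1.0},
    {"delta_pos": [-0.085,0.04,-0.055],"turn": [0,0,0],"fingers": 1.0}
  ]
}}

```text
clock: 4.78
position: [0.4558, -0.0952, 0.1567]
ee_rot: [0.992, 0.129, -0.0, 0.0]
ft_force: [-0.3, -0.8, -0.7]
grip_width: 0.305
grasp_force: 39.4
```

```bash
python3 - <<'E'
from h import *
o=get_obs(); print(o['clock'],o['joint_pos'].round(2),o['ft_force'],o['position'],o['grip_width'],rel([.471,-.328,.1]))
c=snap('side','side2'); print(pix(c,o['position']))
x,y=map(int,pix(c,o['position'])); x=max(x,100);y=min(max(y,90),294)
cv2.imwrite('pics/s2.png',cv2.resize(c['color'][y-90:y+90,x-100:x+100,::-1],(660,594),interpolation=cv2.INTER_CUBIC))
E
```

```text
4.775 [ 0.7   0.09 -0.62  1.95  0.06  1.12 -1.25] [-0.30912724 -0.78252298 -0.74342997] [ 0.45582817 -0.09520262  0.15672225] 0.30525455445983285 [-0.04469956  0.22891246  0.05694956]
[np.float64(232.71245910409442), np.float64(235.94625125774306)]
```

View pics/s2.png

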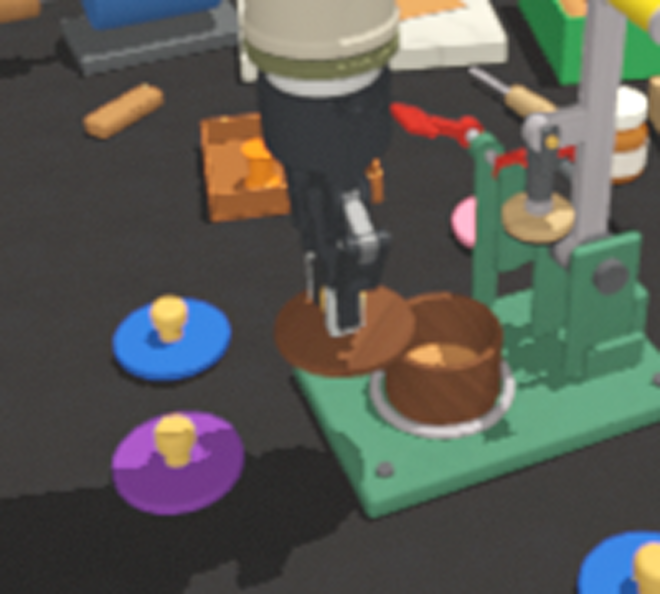

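The crop shows the lid held level at (345,330), clear of the pot at (440,370), with the disc visible inside. Carrying it to the mat.

Call:
{"api": "move_arm", "payload": {
  "plan": [
    {"delta_pos": [-0.006,0.03,0],"turn": [0,0,0],"fingers": 1.0},
    {"delta_pos": [-0.014,0.07,0],"turn": [0,0,0],"fingers": 1.0},
    {"delta_pos": [-0.022,0.11,0],"turn": [0,0,0],"fingers": 1.0},
    {"delta_pos": [-0.03,0.15,0.005],"turn": [0,0,0],"fingers": 1.0},
    {"delta_pos": [-0.037,0.19,0.02],"turn": [0,0,0],"fingers": 1.0},
    {"delta_pos": [-0.043,0.215,0.045],"turn": [0,0,0],"fingers": 1.0},
    {"delta_pos": [-0.045,0.228,0.07],"turn": [0,0,0],"fingers": 1.0},
    {"delta_pos": [-0.045,0.23,0.09],"turn": [0,0,0],"fingers": 1.0},
    {"delta_pos": [-0.045,0.23,0.105],"turn": [0,0,0],"fingers": 1.0},
    {"delta_pos": [-0.045,0.23,0.112],"turn": [0,0,0],"fingers": 1.0},
    {"delta_pos": [-0.045,0.23,0.115],"turn": [0,0,0],"fingers": 1.0},
    {"delta_pos": [-0.045,0.23,0.115],"turn": [0,0,0],"fingers": 1.0}
  ]
}}

```text
clock: 6.32
position: [0.4727, -0.3284, 0.0418]
ee_rot: [0.992, 0.129, 0.0, 0.0]
ft_force: [-0.1, -0.5, -0.9]
grip_width: 0.303
grasp_force: 39.4
```

```bash
python3 - <<'E'
from h import *
o=get_obs(); print(o['clock'],o['joint_pos'].round(2),o['ft_force'],o['position'],o['grip_width'])
c=snap('side','side3'); print(pix(c,o['position']),pix(c,[.471,-.328,.004]))
cv2.imwrite('pics/s3.png',cv2.resize(c['color'][204:384,150:350,::-1],(660,594),interpolation=cv2.INTER_CUBIC))
E
```

```text
6.325 [ 0.87  0.45 -0.42  1.78  0.22  0.95 -0.95] [-0.08881073 -0.48126738 -0.93167021] [ 0.47269539 -0.32836659  0.04178309] 0.3031383932252021
[np.float64(257.76000344699077), np.float64(373.2953648307937)] [np.float64(256.92584786555153), np.float64(385.9156030380276)]
```

View pics/s3.png

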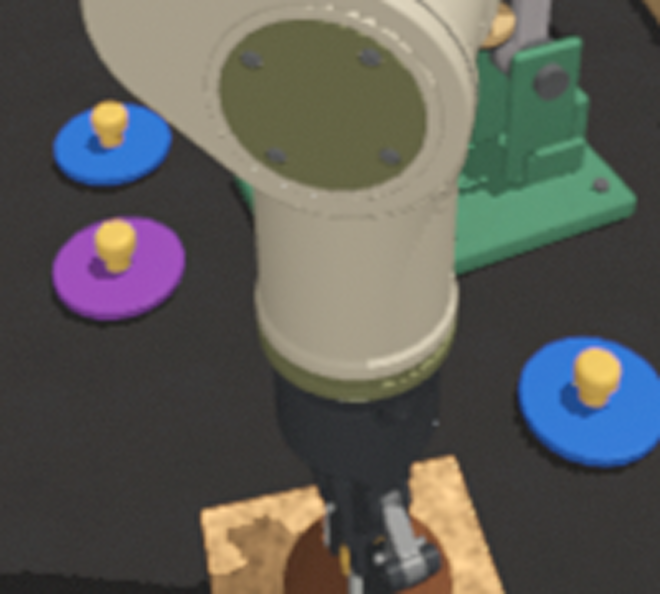

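The lid hangs level over the middle of the mat, at (370,570) in the crop. Easing it down the last ~5 mm.

Call:
{"api": "move_arm", "payload": {
  "plan": [
    {"delta_pos": [0,0,0.002],"turn": [0,0,0],"fingers": 1.0},
    {"delta_pos": [0,0,0.003],"turn": [0,0,0],"fingers": 1.0},
    {"delta_pos": [0,0,0.004],"turn": [0,0,0],"fingers": 1.0},
    {"delta_pos": [0,0,0.005],"turn": [0,0,0],"fingers": 1.0},
    {"delta_pos": [0,0,0.005],"turn": [0,0,0],"fingers": 1.0}
  ]
}}

```text
clock: 7.0
position: [0.4725, -0.3286, 0.0368]
ee_rot: [0.992, 0.128, 0.0, 0.0]
ft_force: [-2.0, -0.3, 5.9]
grip_width: 0.3
grasp_force: 39.9
```

Call:
{"api": "move_arm", "payload": {
  "plan": [
    {"delta_pos": [0,0,0],"turn": [0,0,0],"fingers": 0.6},
    {"delta_pos": [0,0,0],"turn": [0,0,0],"fingers": 0.3},
    {"delta_pos": [0,0,0],"turn": [0,0,0],"fingers": 0.0},
    {"delta_pos": [0,0,0],"turn": [0,0,0],"fingers": 0.0},
    {"delta_pos": [0,0,0],"turn": [0,0,0],"fingers": 0.0},
    {"delta_pos": [0,0,-0.015],"turn": [0,0,0],"fingers": 0.0},
    {"delta_pos": [0,0,-0.04],"turn": [0,0,0],"fingers": 0.0},
    {"delta_pos": [0,0,-0.08],"turn": [0,0,0],"fingers": 0.0},
    {"delta_pos": [0,0,-0.13],"turn": [0,0,0],"fingers": 0.0},
    {"delta_pos": [0,0,-0.18],"turn": [0,0,0],"fingers": 1.0},
    {"delta_pos": [0,0,-0.22],"turn": [0,0,0],"fingers": 1.0},
    {"delta_pos": [0,0,-0.24],"turn": [0,0,0],"fingers": 1.0}
  ]
}}

```text
clock: 8.5
position: [0.473, -0.3285, 0.2803]
ee_rot: [0.992, 0.129, 0.002, 0.002]
ft_force: [0.2, -0.3, -0.7]
grip_width: 0.375
grasp_force: 0.0
```

```bash
python3 - <<'E'
from h import *
o=get_obs(); print(o['clock'],o['joint_pos'].round(2),o['ft_force'],o['position'],o['grip_width'])
print('pre',rel(P(-.1,.105,.28)),'over',rel(P(.02,.105,.23)),'contact',rel(P(.02,.105,.202)))
c=snap('top','top4'); W=world(c)
m=(np.hypot(*(W[...,:2]-[.4725,-.3286]).transpose(2,0,1))<.08)&(W[...,2]>.012)&(W[...,2]<.06)
p=W[m];print(m.sum(),p.mean(0),p.min(0),p.max(0))
t=p[(p[:,2]<.03)];A=np.c_[t[:,:2]-t[:,:2].mean(0),np.ones(len(t))];print('plane',np.linalg.lstsq(A,t[:,2],rcond=None)[0])
E
```

```text
8.5 [ 0.91  0.24 -0.45  1.52  0.1   1.4  -0.86] [ 0.17174996 -0.25907308 -0.70209324] [ 0.47297668 -0.32846891  0.28027105] 0.3745110593859193
pre [ 0.03176576 -0.3740974  -0.00092091] over [ 0.15162655 -0.37509267  0.04940206] contact [ 0.15155042 -0.37518835  0.07740179]
720 [ 0.47547624 -0.32345675  0.02071354] [ 0.43299972 -0.36842125  0.01224369] [ 0.51963614 -0.28159277  0.05027378]
plane [-0.00513419 -0.00028425  0.01775596]
```

Lid is flat on the mat (disc top z = 0.018, as expected). Now the catch: gripper shut, over the pad, pushing down.

Call:
{"api": "move_arm", "payload": {
  "plan": [
    {"delta_pos": [0.004,-0.04,0],"turn": [0,0,0],"fingers": 1.0},
    {"delta_pos": [0.008,-0.09,0],"turn": [0,0,0],"fingers": 1.0},
    {"delta_pos": [0.012,-0.14,0],"turn": [0,0,0],"fingers": 1.0},
    {"delta_pos": [0.016,-0.19,0],"turn": [0,0,0],"fingers": 1.0},
    {"delta_pos": [0.02,-0.24,0],"turn": [0,0,0],"fingers": 1.0},
    {"delta_pos": [0.024,-0.29,0],"turn": [0,0,0],"fingers": 1.0},
    {"delta_pos": [0.03,-0.335,0],"turn": [0,0,0],"fingers": 1.0},
    {"delta_pos": [0.05,-0.365,0],"turn": [0,0,0],"fingers": 1.0},
    {"delta_pos": [0.09,-0.375,0.01],"turn": [0,0,0],"fingers": 1.0},
    {"delta_pos": [0.13,-0.375,0.03],"turn": [0,0,0],"fingers": 1.0},
    {"delta_pos": [0.152,-0.375,0.05],"turn": [0,0,0],"fingers": 1.0},
    {"delta_pos": [0.152,-0.375,0.055],"turn": [0,0,0],"fingers": 1.0}
  ]
}}

```text
clock: 10.05
position: [0.5236, 0.0734, 0.2197]
ee_rot: [0.992, 0.129, -0.001, -0.001]
ft_force: [-0.5, -0.1, 1.1]
grip_width: -0.002
grasp_force: 0.0
```

```bash
python3 - <<'E'
from h import *
o=get_obs(); print(o['clock'],o['joint_pos'].round(2),o['ft_force'],o['position'],o['grip_width'],'contact',rel(P(.022,.105,.202)))
c=snap('side','side5'); print(pix(c,o['position']))
x,y=map(int,pix(c,o['position']))
cv2.imwrite('pics/s5.png',cv2.resize(c['color'][y-60:y+75,x-75:x+75,::-1],(660,594),interpolation=cv2.INTER_CUBIC))
E
```

```text
10.05 [ 0.54  0.24 -0.87  1.71  0.18  1.29 -1.68] [-0.54130174 -0.09119943  1.14475669] [0.52357127 0.07344278 0.21971773] -0.00234403587606228 contact [0.00228519 0.0007833  0.01771086]
[np.float64(253.52103181938074), np.float64(168.883795890805)]
```

View pics/s5.png

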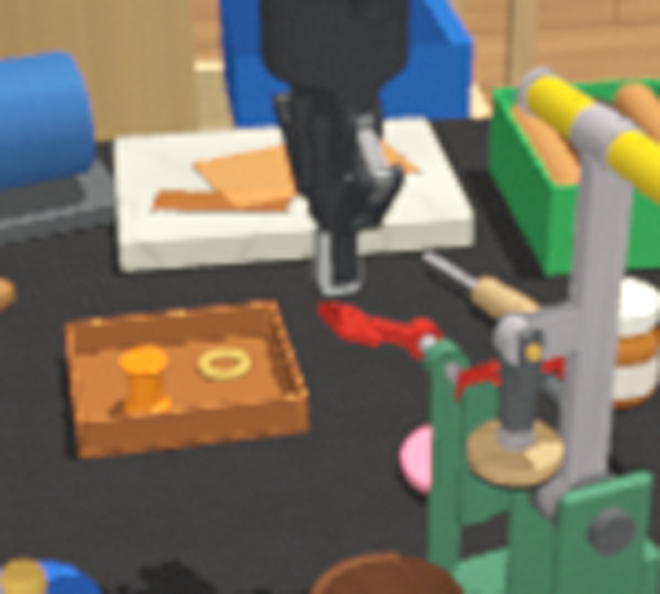

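The fingertips at (335,290) stand just over the red pad at (345,320). Pressing down.

Call:
{"api": "move_arm", "payload": {
  "plan": [
    {"delta_pos": [0.002,0,0.01],"turn": [0,0,0],"fingers": 1.0},
    {"delta_pos": [0.002,0,0.018],"turn": [0,0,0],"fingers": 1.0},
    {"delta_pos": [0.001,0,0.025],"turn": [0,0,0],"fingers": 1.0},
    {"delta_pos": [0,0,0.032],"turn": [0,0,0],"fingers": 1.0},
    {"delta_pos": [0,0,0.039],"turn": [0,0,0],"fingers": 1.0},
    {"delta_pos": [0,0,0.045],"turn": [0,0,0],"fingers": 1.0},
    {"delta_pos": [0,0,0.05],"turn": [0,0,0],"fingers": 1.0},
    {"delta_pos": [0,0,0.055],"turn": [0,0,0],"fingers": 1.0},
    {"delta_pos": [0,0,0.058],"turn": [0,0,0],"fingers": 1.0},
    {"delta_pos": [0,0,0.058],"turn": [0,0,0],"fingers": 1.0}
  ]
}}

```text
clock: 11.35
position: [0.5236, 0.0729, 0.1631]
ee_rot: [0.992, 0.129, -0.0, -0.0]
ft_force: [-0.2, 0.1, -0.1]
grip_width: -0.002
grasp_force: 0.0
```

Call:
{"api": "move_arm", "payload": {
  "plan": [
    {"delta_pos": [0,0,0.003],"turn": [0,0,0],"fingers": 1.0},
    {"delta_pos": [0,0,0.005],"turn": [0,0,0],"fingers": 1.0},
    {"delta_pos": [0,0,0.007],"turn": [0,0,0],"fingers": 1.0},
    {"delta_pos": [0,0,0.007],"turn": [0,0,0],"fingers": 1.0}
  ]
}}

```text
clock: 11.85
position: [0.5247, 0.0732, 0.159]
ee_rot: [0.992, 0.129, 0.001, 0.001]
ft_force: [-9.5, -3.1, 28.0]
grip_width: 0.0
grasp_force: 14.9
```

```bash
python3 - <<'E'
from h import *
o=get_obs(); print(o['clock'],o['ft_force'],o['position'])
c=snap('side','side6'); x,y=253,168
cv2.imwrite('pics/s6.png',cv2.resize(c['color'][y-60:y+75,x-75:x+75,::-1],(660,594),interpolation=cv2.INTER_CUBIC))
E
```

```text
11.85 [-9.52194044 -3.12280808 27.99090292] [0.52469339 0.0731876  0.15904816]
```

View pics/s6.png

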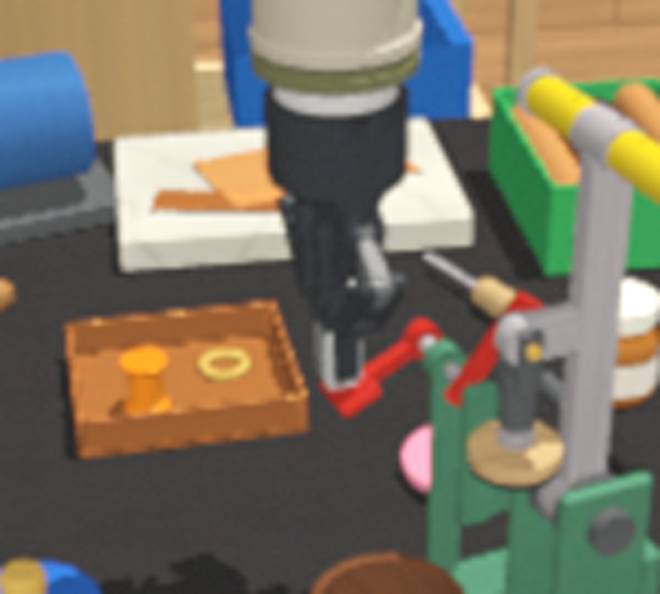

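The catch pad is at its lower stop (28 N upward; pad at (350,395), hook swung up at (520,300)). Retreating up and turning 90° for the handle.

Units first: turns go in shares of 2 rad. So -1.53 rad / 2 = -0.765.

Call:
{"api": "move_arm", "payload": {
  "plan": [
    {"delta_pos": [0,0,-0.01],"turn": [0,0,0],"fingers": 1.0},
    {"delta_pos": [-0.01,0,-0.04],"turn": [0,0,0],"fingers": 1.0},
    {"delta_pos": [-0.03,0,-0.08],"turn": [0,0,0],"fingers": 1.0},
    {"delta_pos": [-0.05,0.01,-0.12],"turn": [0,0,-0.085],"fingers": 0.5},
    {"delta_pos": [-0.06,0.02,-0.16],"turn": [0,0,-0.17],"fingers": 0.0},
    {"delta_pos": [-0.06,0.04,-0.2],"turn": [0,0,-0.255],"fingers": 0.0},
    {"delta_pos": [-0.06,0.06,-0.23],"turn": [0,0,-0.34],"fingers": 0.0},
    {"delta_pos": [-0.06,0.08,-0.25],"turn": [0,0,-0.425],"fingers": 0.0},
    {"delta_pos": [-0.06,0.1,-0.255],"turn": [0,0,-0.51],"fingers": 0.0},
    {"delta_pos": [-0.06,0.12,-0.255],"turn": [0,0,-0.595],"fingers": 0.0},
    {"delta_pos": [-0.06,0.135,-0.255],"turn": [0,0,-0.68],"fingers": 0.0},
    {"delta_pos": [-0.06,0.145,-0.255],"turn": [0,0,-0.765],"fingers": 0.0}
  ]
}}

```text
clock: 13.4
position: [0.5027, -0.0834, 0.411]
ee_rot: [0.624, 0.781, -0.0, -0.0]
ft_force: [-0.4, 0.4, -0.6]
grip_width: 1.004
grasp_force: 0.0
```

```bash
python3 - <<'E'
from h import *
o=get_obs(); print(o['clock'],o['joint_pos'].round(2),o['ft_force'],o['position'],o['grip_width'])
print(Ro.from_quat(o['ee_rot']).as_matrix().round(3))
print('target rot',(Ro.from_quat(o['ee_rot']).inv()*Rp*Ro.from_euler('xz',[np.pi,-np.pi/2])).as_rotvec(),(Ro.from_quat(o['ee_rot']).inv()*Rp*Ro.from_euler('XZ',[np.pi,-np.pi/2])).as_rotvec())
print('above',rel(P(.115,-.04,.39)),'grasp',rel(P(.115,-.04,.312)))
c=snap('top','top7'); W=world(c)
h=cv2.cvtColor(c['color'],cv2.COLOR_RGB2HSV);H,S,V=h[...,0],h[...,1],h[...,2]
m=(H>22)&(H<34)&(S>150)&(V>120)&(W[...,2]>.31)&(W[...,2]<.34)&(W[...,0]<.7)&(abs(W[...,1])<.12); print('handle',m.sum(),W[m].mean(0))
E
```

```text
13.4 [ 0.83  0.1  -0.82  1.42  0.07  1.65  0.24] [-0.37579084  0.38062887 -0.62431809] [ 0.5026979  -0.08337481  0.41098631] 1.003594599629793
[[-0.22   0.975 -0.001]
 [ 0.975  0.22   0.   ]
 [ 0.    -0.    -1.   ]]
target rot [-4.16726520e-04  7.22262865e-04  3.09858904e+00] [-0.00046612 -0.00026894 -0.04300351]
above [0.00683797 0.15631655 0.02091434] grasp [0.00681779 0.15635335 0.09891433]
handle 406 [6.40775314e-01 1.37207731e-04 3.28311973e-01]
```

In the tool's units: -0.043 rad / 2 = -0.0215.

Call:
{"api": "move_arm", "payload": {
  "plan": [
    {"delta_pos": [0.001,0.03,0],"turn": [0,0,-0.0215],"fingers": 0.0},
    {"delta_pos": [0.003,0.07,0],"turn": [0,0,-0.0215],"fingers": 0.0},
    {"delta_pos": [0.005,0.11,0.005],"turn": [0,0,-0.0215],"fingers": 0.0},
    {"delta_pos": [0.007,0.14,0.01],"turn": [0,0,-0.0215],"fingers": 0.0},
    {"delta_pos": [0.007,0.156,0.02],"turn": [0,0,-0.0215],"fingers": 0.0},
    {"delta_pos": [0.007,0.156,0.03],"turn": [0,0,-0.0215],"fingers": 0.0},
    {"delta_pos": [0.007,0.156,0.045],"turn": [0,0,-0.0215],"fingers": 0.0},
    {"delta_pos": [0.007,0.156,0.05],"turn": [0,0,-0.0215],"fingers": 0.0}
  ]
}}

```text
clock: 14.45
position: [0.6526, -0.043, 0.3605]
ee_rot: [0.61, 0.792, -0.001, -0.0]
ft_force: [0.3, 0.9, -0.6]
grip_width: 1.0
grasp_force: 0.0
```

```bash
python3 - <<'E'
from h import *
o=get_obs(); print(o['clock'],o['joint_pos'].round(2),o['ft_force'],o['position'],o['grip_width'])
print('grasp',rel(P(.115,-.04,.312)))
c=snap('side','side8'); x,y=map(int,pix(c,o['position']))
cv2.imwrite('pics/s8.png',cv2.resize(c['color'][y-60:y+75,x-75:x+75,::-1],(660,594),interpolation=cv2.INTER_CUBIC))
E
```

```text
14.45 [ 0.52  0.48 -0.83  1.13  0.35  1.66  0.05] [ 0.31207515  0.8869398  -0.55895135] [ 0.65256991 -0.04304868  0.36050986] 1.0004760658953213
grasp [0.00050009 0.00130408 0.04850807]
```

View pics/s8.png

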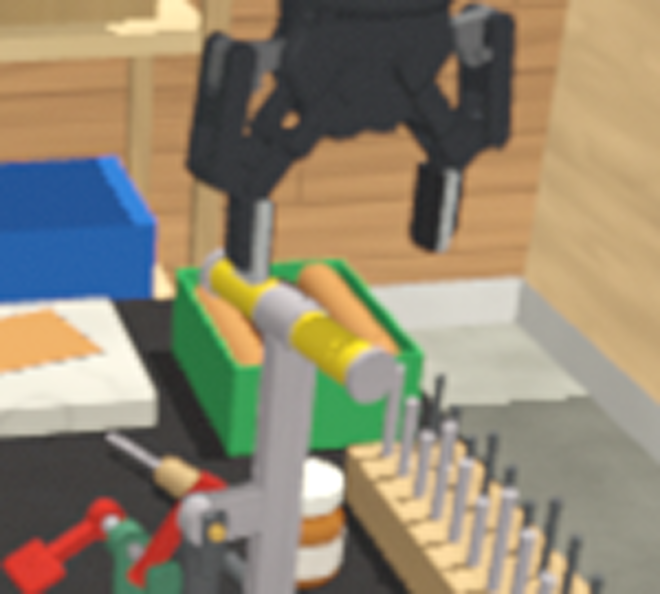

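The jaws, at (250,240) and (435,210), straddle the right half of the handle at (330,340). The catch at the lower left stays down. Lowering and gripping.

Call:
{"api": "move_arm", "payload": {
  "force": 60,
  "plan": [
    {"delta_pos": [0,0.001,0.015],"turn": [0,0,0],"fingers": 0.0},
    {"delta_pos": [0,0.001,0.03],"turn": [0,0,0],"fingers": 0.0},
    {"delta_pos": [0,0.001,0.042],"turn": [0,0,0],"fingers": 0.0},
    {"delta_pos": [0,0.001,0.048],"turn": [0,0,0],"fingers": 0.3},
    {"delta_pos": [0,0.001,0.048],"turn": [0,0,0],"fingers": 0.6},
    {"delta_pos": [0,0.001,0.048],"turn": [0,0,0],"fingers": 1.0},
    {"delta_pos": [0,0.001,0.048],"turn": [0,0,0],"fingers": 1.0},
    {"delta_pos": [0,0.001,0.048],"turn": [0,0,0],"fingers": 1.0},
    {"delta_pos": [0,0.001,0.048],"turn": [0,0,0],"fingers": 1.0}
  ]
}}

```text
clock: 15.62
position: [0.6548, -0.0417, 0.314]
ee_rot: [0.609, 0.793, 0.0, 0.001]
ft_force: [1.5, -0.3, 5.7]
grip_width: 0.241
grasp_force: 58.8
```

Gripped (opening fits 22 mm). First half of the arc.

In the tool's units: -0.21 rad / 2 = -0.105.

Call:
{"api": "move_arm", "payload": {
  "force": 70,
  "plan": [
    {"delta_pos": [0,-0.0165,0.0007],"turn": [-0.012,0,0],"fingers": 1.0},
    {"delta_pos": [0,-0.037,0.0034],"turn": [-0.027,0,0],"fingers": 1.0},
    {"delta_pos": [0,-0.0614,0.0094],"turn": [-0.045,0,0],"fingers": 1.0},
    {"delta_pos": [0,-0.0808,0.0166],"turn": [-0.06,0,0],"fingers": 1.0},
    {"delta_pos": [0,-0.0995,0.0257],"turn": [-0.075,0,0],"fingers": 1.0},
    {"delta_pos": [0,-0.117,0.0367],"turn": [-0.09,0,0],"fingers": 1.0},
    {"delta_pos": [0,-0.1336,0.0494],"turn": [-0.105,0,0],"fingers": 1.0},
    {"delta_pos": [0,-0.1336,0.0494],"turn": [-0.105,0,0],"fingers": 1.0}
  ]
}}

```text
clock: 16.62
position: [0.5247, -0.0772, 0.2636]
ee_rot: [0.607, 0.788, 0.082, 0.065]
ft_force: [4.7, -0.8, -0.8]
grip_width: 0.229
grasp_force: 73.0
```

```bash
python3 - <<'E'
from h import *
o=get_obs(); print(o['clock'],o['joint_pos'].round(2),o['ft_force'],o['grip_width'],o['grasp_force'])
R=Ro.from_quat(o['ee_rot']); print(Rp.inv().apply(R.as_matrix().T).round(3), Rp.inv().apply(o['position']-O))
h=Rp.inv().apply(o['position']-.008*R.as_matrix()[:,2]-O); print('handle',h,'theta',np.arctan2(.115-h[0],h[2]-.11),'r',np.hypot(.115-h[0],h[2]-.11))
t0=.7
for t in (.8,.9,1.0,1.08,1.15,1.2,1.24,1.28,1.31,1.34,1.36):
    f=-.3*(t-t0)   # extra turn about tool x
    d=.21*Rp.apply([-(np.sin(t)-np.sin(t0)),0,np.cos(t)-np.cos(t0)])
    R2=R*Ro.from_rotvec([f,0,0]); d=d+.008*(R2.apply([0,0,1])-R.apply([0,0,1]))
    print(t,R.inv().apply(d).round(4),round(f,3))
E
```

```text
16.625 [ 1.    0.02 -0.89  1.8  -0.06  1.13  0.39] [ 4.66539735 -0.7844325  -0.80566115] 0.22914077507231503 73.04239511489868
[[ 0.007  1.    -0.002]
 [ 0.978 -0.007  0.208]
 [ 0.208 -0.003 -0.978]] [-0.01856087 -0.03989158  0.26362689]
handle [-0.02022692 -0.0398668   0.27145145] theta 0.6972335219162166 r 0.21060125657064854
0.8 [-0.0001 -0.0178  0.0108] -0.03
0.9 [-0.0002 -0.0344  0.0233] -0.06
1.0 [-0.0002 -0.0496  0.0375] -0.09
1.08 [-0.0003 -0.0608  0.0498] -0.114
1.15 [-0.0003 -0.0697  0.0614] -0.135
1.2 [-0.0003 -0.0755  0.07  ] -0.15
1.24 [-0.0003 -0.0799  0.0771] -0.162
1.28 [-0.0003 -0.084   0.0844] -0.174
1.31 [-0.0003 -0.0868  0.0899] -0.183
1.34 [-0.0003 -0.0895  0.0956] -0.192
1.36 [-0.0003 -0.0913  0.0994] -0.198
```

Lever at 0.70, tracking well. Second part, to about 1.24.

In the tool's units: -0.162 rad / 2 = -0.081.

Call:
{"api": "move_arm", "payload": {
  "force": 80,
  "plan": [
    {"delta_pos": [0,-0.0178,0.0108],"turn": [-0.015,0,0],"fingers": 1.0},
    {"delta_pos": [0,-0.0344,0.0233],"turn": [-0.03,0,0],"fingers": 1.0},
    {"delta_pos": [0,-0.0496,0.0375],"turn": [-0.045,0,0],"fingers": 1.0},
    {"delta_pos": [0,-0.0608,0.0498],"turn": [-0.057,0,0],"fingers": 1.0},
    {"delta_pos": [0,-0.0697,0.0614],"turn": [-0.0675,0,0],"fingers": 1.0},
    {"delta_pos": [0,-0.0755,0.07],"turn": [-0.075,0,0],"fingers": 1.0},
    {"delta_pos": [0,-0.0799,0.0771],"turn": [-0.081,0,0],"fingers": 1.0},
    {"delta_pos": [0,-0.0799,0.0771],"turn": [-0.081,0,0],"fingers": 1.0}
  ]
}}

```text
clock: 17.62
position: [0.4676, -0.0926, 0.1739]
ee_rot: [0.599, 0.779, 0.147, 0.114]
ft_force: [-1.6, -1.7, 12.5]
grip_width: 0.23
grasp_force: 86.1
```

```bash
cat > th.py <<'E'
from h import *
o=get_obs(); print(o['clock'],o['joint_pos'].round(2),o['ft_force'],o['grip_width'],o['grasp_force'])
R=Ro.from_quat(o['ee_rot'])
h=Rp.inv().apply(o['position']-.008*R.as_matrix()[:,2]-O); print('handle',h,'theta',np.arctan2(.115-h[0],h[2]-.11),'r',np.hypot(.115-h[0],h[2]-.11))
t0=1.24
for t in (1.26,1.28,1.3,1.32,1.34,1.36):
    d=.21*Rp.apply([-(np.sin(t)-np.sin(t0)),0,np.cos(t)-np.cos(t0)]); print(t,R.inv().apply(d).round(4))
E
python3 th.py
```

```text
17.625 [ 1.06 -0.16 -0.77  2.16 -0.42  0.81  0.79] [-1.61752078 -1.69402269 12.46758626] 0.2297184568553073 86.14186406135559
handle [-0.0806492  -0.03977956  0.18133041] theta 1.2211893399132752 r 0.2082465768375143
1.26 [ 0.     -0.0027  0.0032]
1.28 [ 0.     -0.0053  0.0065]
1.3 [ 0.     -0.0079  0.0098]
1.32 [ 0.     -0.0104  0.0132]
1.34 [ 0.     -0.0128  0.0166]
1.36 [ 0.     -0.0152  0.0201]
```

Call:
{"api": "move_arm", "payload": {
  "force": 100,
  "plan": [
    {"delta_pos": [0,-0.0027,0.0032],"turn": [0,0,0],"fingers": 1.0},
    {"delta_pos": [0,-0.0053,0.0065],"turn": [0,0,0],"fingers": 1.0},
    {"delta_pos": [0,-0.0079,0.0098],"turn": [0,0,0],"fingers": 1.0},
    {"delta_pos": [0,-0.0104,0.0132],"turn": [0,0,0],"fingers": 1.0},
    {"delta_pos": [0,-0.0104,0.0132],"turn": [0,0,0],"fingers": 1.0},
    {"delta_pos": [0,-0.0104,0.0132],"turn": [0,0,0],"fingers": 1.0}
  ]
}}

```text
clock: 18.38
position: [0.4634, -0.0939, 0.1586]
ee_rot: [0.599, 0.779, 0.147, 0.115]
ft_force: [-5.0, -0.8, 18.2]
grip_width: 0.23
grasp_force: 101.0
```

```bash
python3 th.py
```

```text
18.375 [ 1.06 -0.14 -0.77  2.18 -0.42  0.78  0.8 ] [-4.99426039 -0.75701915 18.18204424] 0.22968460075894173 100.98930716514587
handle [-0.08502055 -0.03992082  0.16605223] theta 1.2975721747700868 r 0.20772596040273653
1.26 [ 0.     -0.0027  0.0032]
1.28 [ 0.     -0.0053  0.0065]
1.3 [ 0.     -0.0079  0.0098]
1.32 [ 0.     -0.0104  0.0132]
1.34 [ 0.     -0.0128  0.0166]
1.36 [ 0.     -0.0152  0.0201]
```

Call:
{"api": "move_arm", "payload": {
  "plan": [
    {"delta_pos": [0,-0.001,0.0015],"turn": [0,0,0],"fingers": 1.0},
    {"delta_pos": [0,-0.002,0.003],"turn": [0,0,0],"fingers": 1.0},
    {"delta_pos": [0,-0.003,0.004],"turn": [0,0,0],"fingers": 1.0},
    {"delta_pos": [0,-0.003,0.004],"turn": [0,0,0],"fingers": 1.0},
    {"delta_pos": [0,-0.003,0.004],"turn": [0,0,0],"fingers": 1.0}
  ]
}}

```text
clock: 19.0
position: [0.4625, -0.0942, 0.1545]
ee_rot: [0.598, 0.779, 0.148, 0.115]
ft_force: [-12.6, -0.2, 29.0]
grip_width: 0.224
grasp_force: 102.4
```

```bash
python3 th.py|head -2
```

```text
19.0 [ 1.06 -0.14 -0.77  2.19 -0.42  0.77  0.8 ] [-12.60631151  -0.1733924   28.9824576 ] 0.22447669249749438 102.41321682929993
handle [-0.08602167 -0.03999203  0.16196428] theta 1.3178329597695473 r 0.2076294689801137
```

The force now rises steeply, which suggests the hard stop. A last look.

```bash
python3 - <<'E'
from h import *
s=snap('side','side9'); t=snap('top','top9')
cv2.imwrite('pics/f.png',np.hstack([cv2.resize(s['color'][120:384,150:390,::-1],(400,440)),cv2.resize(t['color'][90:255,190:340,::-1],(400,440))]))
W=world(t);h=cv2.cvtColor(t['color'],cv2.COLOR_RGB2HSV);H,S,V=h[...,0],h[...,1],h[...,2]
m=(H>22)&(H<34)&(S>150)&(V>100)&(W[...,2]>.14)&(W[...,2]<.2)&(abs(W[...,1])<.2)
if m.any():
    p=(W[m]-O)@Rp.as_matrix(); print(m.sum(),p.mean(0),p.max(0)[2])
print(get_obs()['ft_force'])
E
```

```text
187 [-0.08744597  0.02678793  0.17218989] 0.17682212744211692
[-11.87759286   0.51841475  28.15675575]
```

View pics/f.png

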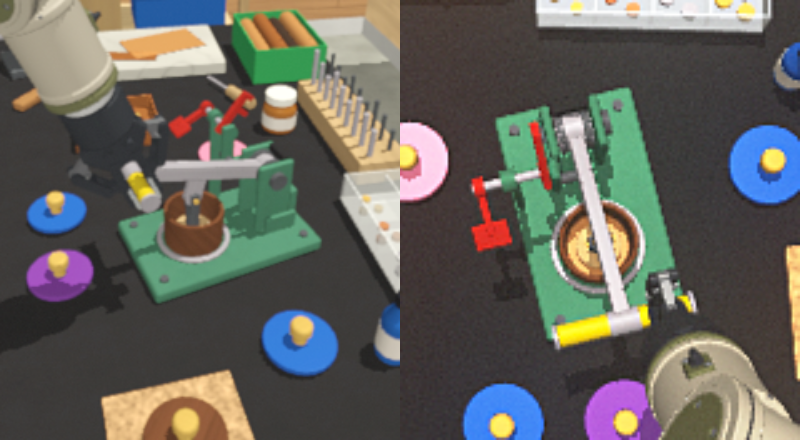

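The picture shows the arm down with the foot in the pot, the catch down, and the lid knob up on the mat. The handle measures x = -87 mm, top z = 175 mm, which matches the stop (-88, 164+11).

```bash
python3 -c "
from h import *
print(hand_in())"
```

```text
the job is handed in; nothing more can be done
None
```

I handed the job in with the lid knob up on the mat, the catch fully down, and the gripper still holding the press arm at its stop (about 30 N at the handle); hand-in gave no verdict.

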